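Hang the sample carrier on the balance hook and tug-test it

ROBOT

A 6-joint arm with a two-finger parallel gripper is mounted at the origin on the work surface. World frame = base frame: x ahead of the robot, y to its left, z up, the work surface at z = 0. Lengths are in mm, angles in rad, forces in N, time in s.
With the tool pointing down it reaches from about 400 to 925 mm from the base axis. Payload 12.5 kg.
Tool frame: the origin (TCP) lies midway between the tips of the shut fingers; the grasp point (between the pads) lies 19 mm behind it; z points along the fingers, y is the line along which they close (so a half turn about z gives the same grasp; the last joint's range is limited). The gripper opens to 95 mm and grips with 3 to 60 N. Pads are 20 mm wide; open, the fingers measure 119 mm over their backs; the gripper's body (75 mm by 180 mm) begins 59 mm behind the grasp point.
Start: joints at [-1.405, 0.491, 1.559, -0, 1.092, -0.106], TCP at [167.814, -602.07, 193.061] pointing down, gripper open.
Joint ranges: [-3.1, 3.1], [-0.84, 2.19], [0.05, 2.79], [-1.13, 4.28], [0.06, 2.93], [-2.69, 2.69]. Speed limits (rad/s): [2.22, 2.22, 2.79, 3.14, 3.14, 3.14].

INTERFACE

Orientations are given as [roll, pitch, yaw] about the fixed x, y, z axes, in that order (R = Rz(yaw) Ry(pitch) Rx(roll)).
In Python, from cell import state, read_camera, camera_info, env gives the robot as it stands.
- The arm moves only by the tool move_arm, never from a script. Its argument "commands" is a list of rows, each a list of 3 entries, a list of its own where there are three numbers: the shift along the world's x, y, z in cm, then the turn, a rotation vector about the world's x, y, z in degrees, then the opening, from 0 (shut) to 1 (fully open). A call has 1 to 10 rows; each row shifts and turns the commanded pose from where the row before left it; what a row does not reach is not made up. A row lasts 1/10 s, in which the tool goes at most 50 mm and 8.59 degrees, less where a joint would pass 70% of its speed; a pose out of reach is approached as far as the arm can. A call with a gripper value outside its range is refused whole. The fingers move at their own pace and stop on an object; the grip force is fixed at half the most. Time passes only in rows, so rows that do not move let the fingers close. It gives the time, the measured TCP pose, the force, the opening and the grip force at its end, in the units of the state.
- state(): the state, without advancing time (a new reading comes with each control period).
- read_camera(name): name is "scene" or "side" or "wrist"; returns the picture (384x512x3 uint8, blue, green, red); there is no depth.
- camera_info(name): a dict with "K" (3x3 intrinsics, pixels), "cam_to_world" (4x4, takes a point from camera to world coordinates). Camera axes: x right, y down, z forward; pixel columns grow to the right and rows downward; lengths in mm; the calibration is good to about 2 mm. A picture is of the moment at which its call begins: read the wrist's pose just before it. camera_info takes no time and is no camera call; for the wrist camera it gives the pose at the moment of the call.
- env.job_done(): hands the job in; it is judged then, once.
The state is a dict: "t": time; "joints": joint angles; "qvel": joint speeds; "tau": joint torques, N m; "eef_pos": TCP position; "tcp_rot": TCP orientation; "ft_force": force on the tool from outside, world axes, zero at the start; "moment": the same for the moment, N m; "opening": opening from 0.0 (shut) to 1.0 (fully open); "grip_force": force on a finger pad.
Only numpy, scipy, OpenCV 4.12 (cv2) and the standard library are available. Lean on these libraries where they do the work, as an engineer would, in place of code of your own. Each camera call takes 0.05 s, during which the arm holds its last target. There are 200 camera calls.

TASK

Pull the drawer of the clear sample cabinet out to its stop and take the steel sample carrier out of it. Hang the carrier by its bail on the sprung hook of the balance stand and, still holding its grip tab, tug it gently down until the hook has given about 20 mm (half its travel), hold it there a moment, then ease it up and let go so that it hangs freely. Leave the drawer open, do not pull the hook down near its bottom stop, do not tip the carrier over, and do not knock the other things about.

Things in the scene. Friction and masses are not known exactly. Their poses are not given: they have to be found in the camera images.
- cabinet: Fixed bench-top sample cabinet of clear acrylic on a grey base, 200 mm deep (x) x 200 mm wide (y) x 160 mm high, with one drawer. Origin at table height, 50 mm behind the front face; own -x points out of the front (towards the robot), z up. It can stand left or right of the balance stand.
- drawer (a joint): Opening of the drawer in m: 0 shut, 0.13 at its stop; slides along the cabinet's own -x; rubs with about 1.5 N. Starts 0 to 20 mm open. Inside 172 mm wide, floor 14 mm above the table, side walls up to 54 mm; grey front panel 8 mm thick, up to 150 mm above the table, its outer face flush with the cabinet front when shut.
- drawer_handle (a point): Middle of the drawer's bar handle: a round steel bar 10 mm thick and 110 mm long along the cabinet's y, 130 mm above the table, its centre line 45 mm in front of the drawer front (40 mm clear gap behind the bar, open above and below, so that fingers can go down behind it). Axes as the cabinet.
- carrier_grip (a point): Centre of the grip tab on top of the loose steel sample carrier (about 150 g): a flat upright tab 12 mm thick (own x), 30 mm wide (own y), 46 mm high; z up. The carrier's underside is 97 mm below this point. It stands upright in the drawer, near its front, its y roughly along the cabinet's y, unseen from the front but seen through the clear top and when the drawer is out.
- carrier_bail (a point): Underside of the peak of the carrier's bail, 28.5 mm below carrier_grip: the spot that rests on the hook. The open window under it is 75 mm wide (y) and 54 mm high.
- carrier: The whole sample carrier, 120 mm high: a rimmed pan 60 (x) x 90 (y) x 14 mm, two upright 7 mm rods at y = +-41 mm, a bail of 7 mm rod joining them that peaks under the tab and slopes down by 17 mm to the rods, and the tab on top. Origin at the centre of the pan's underside, 97 mm below carrier_grip; same axes.
- stand: Fixed balance stand: dark base plate 170 x 150 x 14 mm (from 50 mm behind to 120 mm in front of the origin), and an upright aluminium housing 45 x 55 mm, 240 mm high, whose front face holds the origin (at table height). The hook comes out of a slot in that face towards the stand's own -x. z up.
- hook_seat (a point): Where a bail sits: top of the lowest part of the hook's 8 mm rod, 96 mm in front of the housing, 178 mm above the table unloaded; moves with the hook; axes as the stand (-x to the hook's tip). Rod in the plane y = 0: the tip rises 24 mm above this point 28 mm further out, and the rod rises 21 mm from 24 mm nearer the housing onward; a bail along y is caught between.
- hook (a joint): How far the sprung hook has been pulled down, in m: 0 unloaded (top stop), 0.04 bottom stop. Spring about 300 N/m after about 1 N to start it; the hanging carrier alone pulls it down 0 to 6 mm, 20 mm takes about 7 N in all.
- jar: Bystander: amber jar 40 mm across, 50 mm high, standing in the drawer beside the carrier (cabinet's +y side) and riding with it. Origin under its centre. Must not be tipped.
- slide_box: Bystander: wooden box 50 x 90 x 22 mm lying on the rear of the cabinet's top. Origin under its centre.
- crucible: Bystander: white ceramic crucible 54 mm across, 60 mm high, beside the balance stand. Origin under its centre.
- driver: Bystander: screwdriver 170 mm long lying on the table in front, between the two sides.
- bottle: Bystander: white bottle 66 mm across, 170 mm high, at the right. Origin under its centre.
- post: Bystander: aluminium post on a round foot, 70 mm across, 80 mm high, at the left. Origin under its centre.
There are look-alikes about, which are no part of the job. Leave any purple or yellow look-alike of the stand alone.

How it is judged:
By the outcome, as a careful person would: the job done as asked, in the order asked, and still so for the second after the job is handed in, with the robot touching nothing.
It also fails if it takes over 72 s, if anything falls off the work surface, if the arm or the gripper's body presses on something with over 40 N, if the wrist force passes 120 N, or if a joint passes its speed limit or range.

## Working session

There is one attempt and no reset: what is moved stays moved. The work goes in short steps, Python scripts to look and compute and a tool call to move; the robot and the scene stay as the last step left them, time stands still between calls to the robot, and variables do not carry over. Pictures are saved under pics/ and viewed, at most 10 in all, crops included, and the job is handed in when it is done.

Besides the shell and the picture viewer there is one more tool, called after "Call:" as name([rows], argument=value, ...), one row to a line, values as JSON. move_arm: Moves the arm, as the interface text tells. Its arguments: {"type":"object","properties":{"commands":{"type":"array"}},"required":["commands"]}

```bash
ls; mkdir -p pics; cat > h.py <<'E'
import numpy as np,cv2
from cell import state,read_camera,camera_info,env
def proj(ci,P):
    T=np.linalg.inv(np.array(ci["cam_to_world"]));p=T[:3,:3]@np.array(P,float)+T[:3,3];q=np.array(ci["K"])@p;return q[:2]/q[2]
def ray(ci,uv):
    T=np.array(ci["cam_to_world"]);d=T[:3,:3]@np.linalg.inv(np.array(ci["K"]))@np.array([uv[0],uv[1],1.]);return T[:3,3],d/np.linalg.norm(d)
def onz(ci,uv,z):
    o,d=ray(ci,uv);return o+d*(z-o[2])/d[2]
def tri(cis,uvs):
    A=np.zeros((3,3));b=np.zeros(3)
    R=[ray(c,u) for c,u in zip(cis,uvs)]
    for o,d in R:
        M=np.eye(3)-np.outer(d,d);A+=M;b+=M@o
    x=np.linalg.solve(A,b);return x,[np.linalg.norm(np.cross(x-o,d)) for o,d in R]
E
python3 - <<'E'
from h import *
import pickle
a=read_camera("scene");b=read_camera("side")
cv2.imwrite("pics/scene0.png",cv2.resize(a,(800,600),interpolation=cv2.INTER_CUBIC));cv2.imwrite("pics/side0.png",cv2.resize(b,(800,600),interpolation=cv2.INTER_CUBIC))
for n in("scene","side","wrist"):
    c=camera_info(n);print(n,np.round(c["K"],1).tolist(),np.round(c["cam_to_world"],3).tolist())
print(state())
E
```

```text
pics
scene [[382.8, 0.0, 260.6], [0.0, 382.8, 195.4], [0.0, 0.0, 1.0]] [[-0.557, -0.787, 0.267, 264.708], [-0.831, 0.526, -0.181, 195.591], [0.002, -0.322, -0.947, 1136.412], [0.0, 0.0, 0.0, 1.0]]
side [[384.5, 0.0, 258.2], [0.0, 384.5, 190.0], [0.0, 0.0, 1.0]] [[-0.921, -0.188, 0.342, 127.109], [-0.39, 0.486, -0.782, 950.808], [-0.019, -0.853, -0.521, 774.905], [0.0, 0.0, 0.0, 1.0]]
wrist [[265.8, 0.0, 256.8], [0.0, 265.8, 190.0], [0.0, 0.0, 1.0]] [[0.268, -0.922, -0.278, 246.386], [-0.963, -0.257, -0.076, -580.048], [-0.001, 0.288, -0.958, 384.286], [0.0, 0.0, 0.0, 1.0]]
{'t': 0.1, 'joints': array([-1.40457099e+00,  4.91459384e-01,  1.55936587e+00, -2.74988053e-05,
        1.09172420e+00, -1.05629284e-01]), 'qvel': array([ 2.94573425e-04, -1.20930144e-03, -6.27942872e-04,  1.16528601e-03,
        6.40845822e-05,  1.48485986e-03]), 'tau': array([ 4.31757770e-03, -6.13623047e+01, -2.58606952e+01,  6.94472878e-02,
        4.70095722e-02, -6.40763005e-05]), 'eef_pos': array([ 167.7827108 , -601.81718474,  192.55278627]), 'tcp_rot': array([-3.14063862e+00, -7.66226858e-05,  2.71867272e-01]), 'ft_force': array([-0.33687523,  0.23586173, -0.2851288 ]), 'moment': array([-0.03289019, -0.00206871, -0.01610697]), 'grip_force': 0.0, 'opening': 1.0030855641291154}
```

View pics/scene0.png

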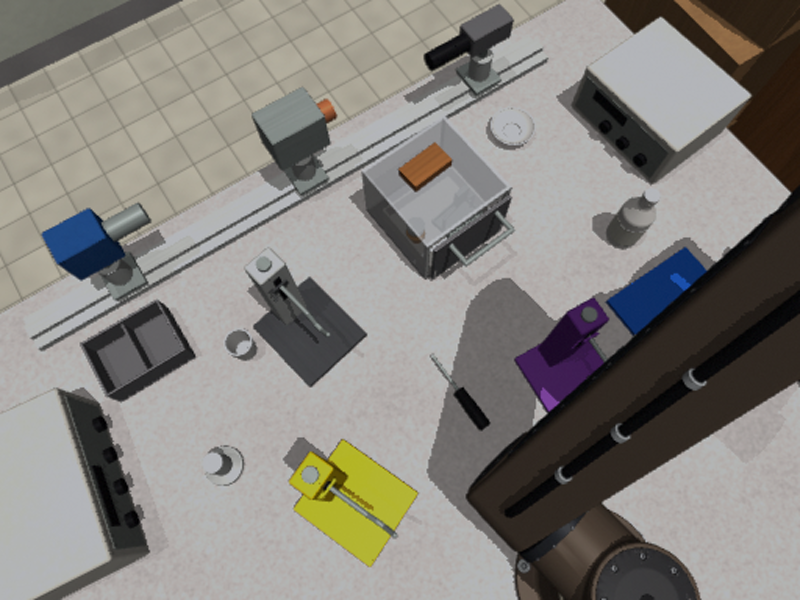

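View pics/side0.png

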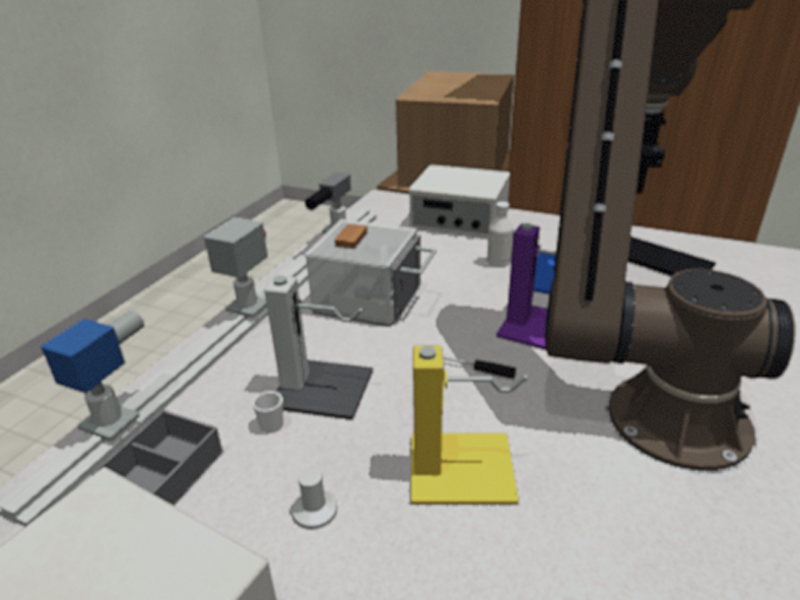

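The scene shows three stand look-alikes in scene pixels: aluminium with a dark base at (270,275), purple at (590,325) and yellow at (318,475). I choose the aluminium one. The clear cabinet is at (440,195), with its handle bar from (455,262) to (512,230).

```bash
python3 - <<'E'
from h import *
s=camera_info("scene");d=camera_info("side");f=.64
S=lambda u,v:(u*f,v*f)
for n,u,z in [("base L",(254,326),14),("base T",(310,278),14),("base R",(366,336),14),("base B",(310,384),14),("cab BL",(363,172),160),("cab B",(446,120),160),("cab FR",(511,190),160),("cab FL",(427,243),160),("h1",(457,263),130),("h2",(513,230),130)]:
    print(n,np.round(onz(s,S(*u),z),0))
print("hook tip",tri([s,d],[S(328,334),S(361,309)]))
print("housing cap",tri([s,d],[S(264,262),S(282,281)]))
print("handle near end",tri([s,d],[S(457,263),S(420,272)]))
print("handle far end",tri([s,d],[S(513,230),S(433,251)]))
E
```

```text
base L [713. 254.  14.]
base T [738. 112.  14.]
base R [573.  83.  14.]
base B [553. 222.  14.]
cab BL [804. -69. 160.]
cab B [ 812. -263.  160.]
cab FR [ 620. -275.  160.]
cab FL [618. -86. 160.]
h1 [ 566. -117.  130.]
h2 [ 562. -242.  130.]
hook tip (array([560.16824038, 151.27124387, 198.47360552]), [np.float64(0.20270249237501275), np.float64(0.20270249237500435)])
housing cap (array([706.62619233, 175.57069856, 239.71066797]), [np.float64(1.8151554121041675), np.float64(1.815155412104295)])
handle near end (array([ 558.56096332, -116.07336864,  137.12592504]), [np.float64(5.033220007344007), np.float64(5.0332200073438536)])
handle far end (array([ 567.37457867, -244.27760407,  123.74764417]), [np.float64(3.4706338104395806), np.float64(3.4706338104393737)])
```

```bash
python3 - <<'E'
from h import *
s=camera_info("scene");d=camera_info("side");f=.64
S=lambda u,v:(u*f,v*f)
for n,u,z in [("purple top",(590,314),240),("purple base L",(516,360),14),("yellow cap",(312,474),240),("yellow hooktip",(394,535),190),("bottle",(650,195),170),("blue",(655,290),30),("post",(224,465),80),("cruc",(240,343),30),("driver",(485,425),10),("driver tip",(433,356),10)]:
    print(n,np.round(onz(s,S(*u),z),0))
E
```

```text
purple top [ 345. -207.  240.]
purple base L [ 373. -131.   14.]
yellow cap [380. 282. 240.]
yellow hooktip [245. 231. 190.]
bottle [ 468. -475.  170.]
blue [ 331. -440.   30.]
post [497. 415.  80.]
cruc [691. 292.  30.]
driver [306.  -9.  10.]
driver tip [469.  -3.  10.]
```

Call:
move_arm([
  [[0, 0, 4.5], [0, 0, 8], 0.5],
  [[0, 0, 4.5], [0, 0, 8], 0.5],
  [[3, 3.2, 1.5], [0, 0, 8], 0.5],
  [[3, 3.2, 0], [0, 0, 8], 0.5],
  [[3, 3.2, 0], [0, 0, 8], 0.5],
  [[3, 3.2, 0], [0, 0, 8], 0.5],
  [[3, 3.2, 0], [0, 0, 8], 0.5],
  [[3, 3.2, 0], [0, 0, 8], 0.5],
  [[3, 3.2, 0], [0, 0, 8], 0.5],
  [[3, 3.2, 0], [0, 0, 2], 0.5],
])

```text
t: 1.1
eef_pos: [408.7, -344.5, 297.9]
tcp_rot: [-3.141, -0.0, 1.568]
ft_force: [-0.3, 0.1, 0.4]
opening: 0.499
grip_force: 0.0
```

Call:
move_arm([
  [[3, 3.2, 0], [0, 0, 0], 0.5],
  [[3, 3.2, 0], [0, 0, 0], 0.5],
  [[3, 3.2, 0], [0, 0, 0], 0.5],
  [[3, 3.2, 0], [0, 0, 0], 0.5],
  [[3, 3.2, 0], [0, 0, 0], 0.5],
  [[0, 0, 0], [0, 0, 0], 0.5],
  [[0, 0, 0], [0, 0, 0], 0.5],
])

```text
t: 1.8
eef_pos: [558.0, -185.3, 297.5]
tcp_rot: [-3.141, -0.0, 1.565]
ft_force: [0.2, -0.5, -0.2]
opening: 0.501
grip_force: 0.0
```

```bash
python3 - <<'E'
from h import *
import pickle
c=camera_info("wrist");a=read_camera("wrist");pickle.dump(c,open("w1.pkl","wb"))
cv2.imwrite("pics/w1.png",cv2.resize(a,(800,600),interpolation=cv2.INTER_CUBIC));print(np.round(c["cam_to_world"],2).tolist())
E
```

```text
[[1.0, -0.01, -0.0, 558.58], [-0.01, -0.96, -0.29, -103.69], [-0.0, 0.29, -0.96, 489.26], [0.0, 0.0, 0.0, 1.0]]
```

View pics/w1.png

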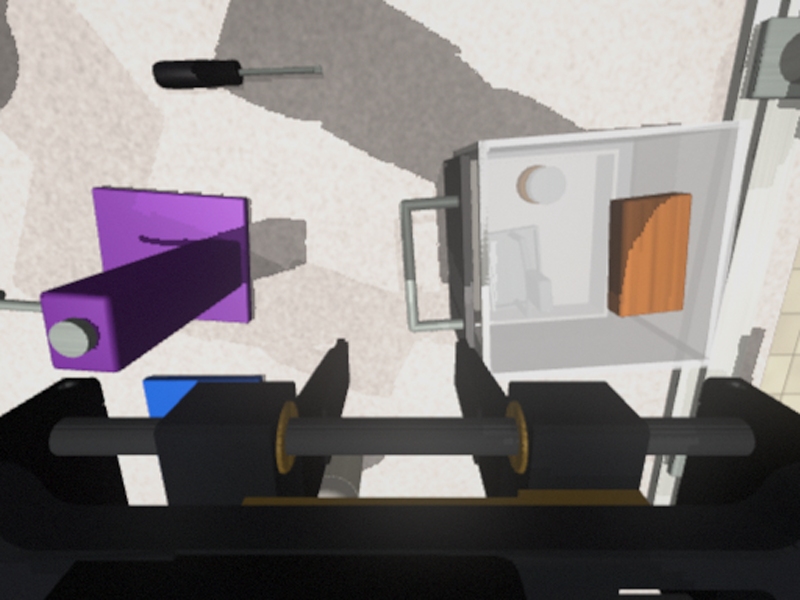

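Wrist view: handle bar from (408,204) to (415,326), jar at (541,184), carrier around (515,268) seen through the top, purple housing cap at (73,338) with its hook pointing away.

```bash
python3 - <<'E'
from h import *
import pickle
s=camera_info("scene");w=pickle.load(open("w1.pkl","rb"));f=.64
S=lambda u,v:(u*f,v*f)
for n,u,z in [("h1",(406,203),130),("h2",(415,327),130),("fr1",(481,142),160),("fr2",(491,374),160),("br",(706,362),160),("bl",(740,124),160),("purp cap",(73,338),240),("purp top FR",(119,370),240),("purp top BR",(130,285),240),("purple base",(249,199),14),("purple base",(248,322),14),("jar",(541,184),64),("carrier",(515,268),111)]:
    print(n,np.round(onz(w,S(*u),z),1))
for a,b in [((457,263),(406,203)),((513,230),(415,327)),((590,314),(73,338))]: print(tri([s,w],[S(*a),S(*b)]))
E
```

```text
h1 [ 561.9 -128.9  130. ]
h2 [ 570.  -240.9  130. ]
fr1 [617.6 -82.7 160. ]
fr2 [ 635.8 -273.8  160. ]
br [ 821.7 -263.2  160. ]
bl [807.4 -71.4 160. ]
purp cap [ 345.3 -205.3  240. ]
purp top FR [ 370.5 -228.2  240. ]
purp top BR [ 389.1 -170.   240. ]
purple base [ 387.7 -131.6   14. ]
purple base [ 370.2 -277.6   14. ]
jar [ 696.  -115.9   64. ]
carrier [ 663.5 -190.   111. ]
(array([ 565.65463056, -125.29782835,  118.55328657]), [np.float64(5.646334308591431), np.float64(5.646334308591481)])
(array([ 570.62666159, -253.22852231,  101.37544122]), [np.float64(1.3451159107477304), np.float64(1.3451159107477155)])
(array([ 345.26496129, -206.00183576,  240.32313213]), [np.float64(0.809691826543778), np.float64(0.8096918265438233)])
```

Call:
move_arm([
  [[0.3, 0, 0], [0, 0, -8.5], 0.3],
  [[0.3, 0, 0], [0, 0, -8.5], 0.3],
  [[0.3, 0, 0], [0, 0, -8.5], 0.3],
  [[0.3, 0, 0], [0, 0, -8.5], 0.3],
  [[0.3, 0, 0], [0, 0, -8.5], 0.3],
  [[0.3, 0, 0], [0, 0, -8.5], 0.3],
  [[0.3, 0, 0], [0, 0, -8.5], 0.3],
  [[0.3, 0, 0], [0, 0, -8.5], 0.3],
  [[0.3, 0, 0], [0, 0, -8.5], 0.3],
  [[0.3, 0, 0], [0, 0, -8.5], 0.3],
])

```text
t: 2.85
eef_pos: [587.0, -187.5, 298.2]
tcp_rot: [3.141, 0.0, 0.072]
ft_force: [-0.2, 0.2, -0.1]
opening: 0.299
grip_force: 0.0
```

Call:
move_arm([
  [[0, 0, -4], [0, 0, 0], 0.3],
  [[0, 0, -4], [0, 0, 0], 0.3],
  [[0, 0, -3], [0, 0, 0], 0.3],
  [[0, 0, -1], [0, 0, 0], 0.3],
  [[0, 0, 0], [0, 0, 0], 0.3],
  [[0, 0, 0], [0, 0, 0], 0.3],
])

```text
t: 3.45
eef_pos: [588.2, -186.9, 179.6]
tcp_rot: [3.141, -0.002, 0.079]
ft_force: [-0.6, 0.8, -0.1]
opening: 0.301
grip_force: 0.0
```

```bash
python3 - <<'E'
from h import *
import pickle
c=camera_info("wrist");a=read_camera("wrist");pickle.dump(c,open("w2.pkl","wb"))
print(state()["eef_pos"])
cv2.imwrite("pics/w2.png",cv2.resize(a,(800,600),interpolation=cv2.INTER_CUBIC))
for P in [(566,-185,130),(561.9,-128.9,130),(570,-240.9,130),(588,-183,112)]: print(proj(c,P)*1.5625)
E
```

```text
[ 588.37181864 -186.7674585   179.85909801]
[395.51784411 344.05063046]
[305.95516847 343.62830909]
[484.63788982 344.59617344]
[395.30870169 301.94971017]
```

View pics/w2.png

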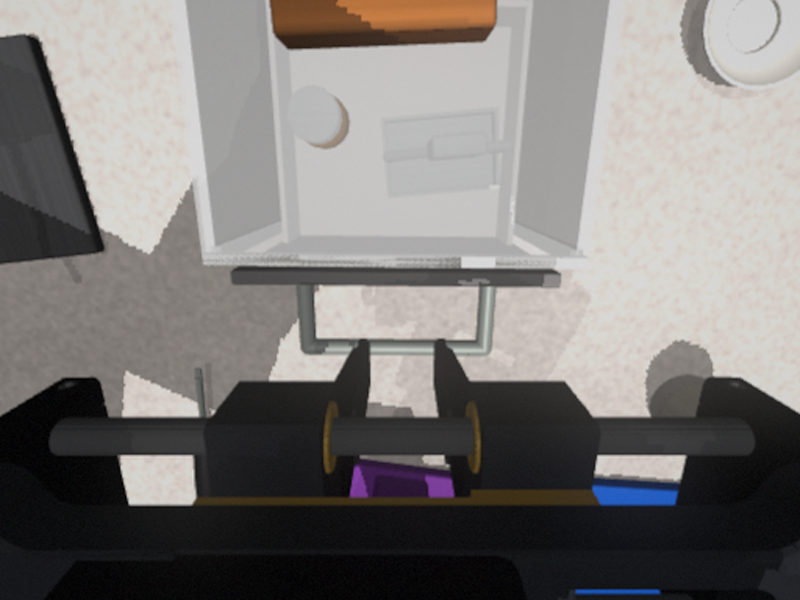

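Bar seen from (305,346) to (490,346), as predicted. The carrier is seen through the top with its tab at (457,146), and the jar is at (317,117). Now going down behind the bar and pulling.

Call:
move_arm([
  [[0, 0.2, -3], [0, 0, 0], 0.3],
  [[0, 0, -3], [0, 0, 0], 0.3],
  [[0, 0, -0.7], [0, 0, 0], 0.3],
  [[-0.7, -0.06, 0], [0, 0, 0], 0.3],
  [[-1, -0.08, 0], [0, 0, 0], 0.3],
  [[-1, -0.08, 0], [0, 0, 0], 0.3],
  [[-1.2, -0.1, 0], [0, 0, 0], 0.3],
  [[-1.2, -0.1, 0], [0, 0, 0], 0.3],
  [[-1.2, -0.1, 0], [0, 0, 0], 0.3],
  [[-1.2, -0.1, 0], [0, 0, 0], 0.3],
])

```text
t: 4.5
eef_pos: [512.0, -190.3, 112.0]
tcp_rot: [3.141, -0.001, 0.08]
ft_force: [2.1, 2.1, 6.9]
opening: 0.301
grip_force: 3.5
```

Call:
move_arm([
  [[-1.2, -0.1, 0], [0, 0, 0], 0.3],
  [[-1.2, -0.1, 0], [0, 0, 0], 0.3],
  [[-1, -0.08, 0], [0, 0, 0], 0.3],
  [[-0.5, -0.04, 0], [0, 0, 0], 0.3],
  [[0, 0, 0], [0, 0, 0], 0.3],
  [[0, 0, 0], [0, 0, 0], 0.3],
])

```text
t: 5.1
eef_pos: [473.5, -193.6, 111.1]
tcp_rot: [3.141, 0.0, 0.08]
ft_force: [0.0, 0.3, -0.1]
opening: 0.296
grip_force: 0.0
```

Call:
move_arm([
  [[-0.3, -0.02, 0], [0, 0, 0], 0.3],
  [[-0.3, -0.02, 0], [0, 0, 0], 0.3],
  [[-0.3, -0.02, 0], [0, 0, 0], 0.3],
  [[0, 0, 0], [0, 0, 0], 0.3],
])

```text
t: 5.5
eef_pos: [464.4, -194.1, 111.0]
tcp_rot: [-3.142, 0.0, 0.08]
ft_force: [0.2, 0.7, 1.0]
opening: 0.3
grip_force: 0.2
```

Call:
move_arm([
  [[-0.3, -0.02, 0], [0, 0, 0], 0.3],
  [[-0.3, -0.02, 0], [0, 0, 0], 0.3],
  [[0, 0, 0], [0, 0, 0], 0.3],
])

```text
t: 5.8
eef_pos: [461.0, -195.1, 112.2]
tcp_rot: [3.139, -0.005, 0.079]
ft_force: [8.1, 2.0, 8.3]
opening: 0.3
grip_force: 5.8
```

```bash
python3 - <<'E'
from h import *
import pickle
print(state()["ft_force"],state()["eef_pos"])
c=camera_info("wrist");a=read_camera("wrist");pickle.dump(c,open("w3.pkl","wb"))
cv2.imwrite("pics/w3.png",cv2.resize(a,(800,600),interpolation=cv2.INTER_CUBIC))
E
```

```text
[8.11975515 2.03934279 8.2952662 ] [ 460.95512995 -195.1052044   112.18584083]
```

View pics/w3.png

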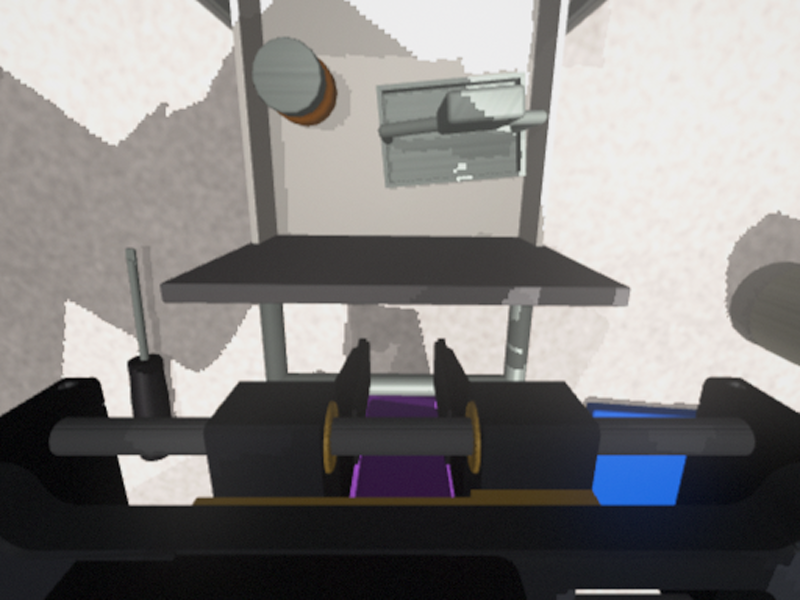

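The drawer is fully out: 8 N against the stop, panel top edge at row 290. The carrier shows clearly with its tab at about (485,100), bail rods from (386,131) to (540,118), and the jar at (290,78).

```bash
python3 - <<'E'
from h import *
import pickle
w=pickle.load(open("w3.pkl","rb"))
for n,u,z in [("tab",(485,92),134),("panL",(380,136),28),("panFL",(387,187),28),("panBL",(378,86),28),("panBR",(522,74),28),("panFR",(524,178),28),("panel",(395,290),150)]:
    print(n,np.round(onz(w,(u[0]*.64,u[1]*.64),z),1))
E
```

```text
tab [ 573.1 -217.5  134. ]
panL [ 563.  -173.9   28. ]
panFL [ 532.7 -180.4   28. ]
panBL [ 591.1 -170.9   28. ]
panBR [ 604.4 -256.6   28. ]
panFR [ 545.1 -267.5   28. ]
panel [ 498.4 -189.6  150. ]
```

Call:
move_arm([
  [[0.8, 0.06, 0], [0, 0, 0], 0.3],
  [[0.5, 0.04, 0.5], [0, 0, 0], 0.3],
  [[0, 0, 4], [0, 0, 0], 0.3],
  [[0, 0, 4.5], [0, 0, 0], 0.3],
  [[0, 0, 4.5], [0, 0, 0], 0.3],
  [[2.5, 0, 1.5], [0, 0, 0], 0.3],
  [[2.5, -0.5, 0], [0, 0, 0], 0.3],
  [[0, 0, 0], [0, 0, 0], 0.3],
  [[0, 0, 0], [0, 0, 0], 0.3],
])

```text
t: 6.75
eef_pos: [521.3, -198.1, 260.4]
tcp_rot: [-3.141, 0.002, 0.08]
ft_force: [-0.4, 0.2, 0.2]
opening: 0.3
grip_force: 0.0
```

```bash
python3 - <<'E'
from h import *
import pickle
print(state()["ft_force"],state()["eef_pos"])
c=camera_info("wrist");a=read_camera("wrist");pickle.dump(c,open("w4.pkl","wb"))
cv2.imwrite("pics/w4.png",cv2.resize(a,(800,600),interpolation=cv2.INTER_CUBIC))
E
```

```text
[-0.35051295  0.20360979  0.24099159] [ 521.31181353 -198.11467098  260.38863605]
```

View pics/w4.png

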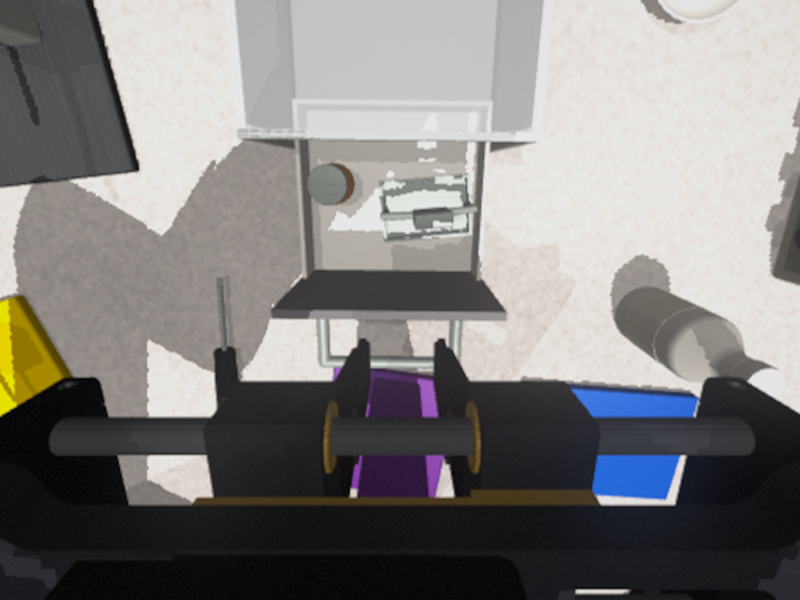

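The open drawer holds the carrier, tab top at about (433,216) and pan corners (381,182) to (470,235); jar at (330,184); purple is well clear.

```bash
python3 - <<'E'
from h import *
import pickle
w=pickle.load(open("w3.pkl","rb"));v=pickle.load(open("w4.pkl","rb"))
a=cv2.imread("pics/w3.png")[40:220,360:570];b=cv2.imread("pics/w4.png")[160:260,360:500]
cv2.imwrite("pics/crop.png",np.hstack([cv2.resize(a,(420,360)),cv2.resize(b,(380,360))]))
for z in (134,):print(onz(v,(433*.64,212*.64),z))
print(tri([w,v],[(485*.64,92*.64),(433*.64,212*.64)]))
for n,u,z in [("panFL",(385,241),28),("panBL",(381,182),28),("panBR",(467,177),28),("panFR",(470,235),28)]:print(n,onz(v,(u[0]*.64,u[1]*.64),z))
E
```

```text
[ 575.36028349 -217.60864927  134.        ]
(array([ 574.5974707 , -218.53305793,  126.40239495]), [np.float64(0.3196241498061585), np.float64(0.31962414980610776)])
panFL [ 533.11384801 -180.18406312   28.        ]
panBL [ 590.98262512 -172.27312403   28.        ]
panBR [ 602.42727366 -256.06359495   28.        ]
panFR [ 546.17422888 -266.25328485   28.        ]
```

View pics/crop.png

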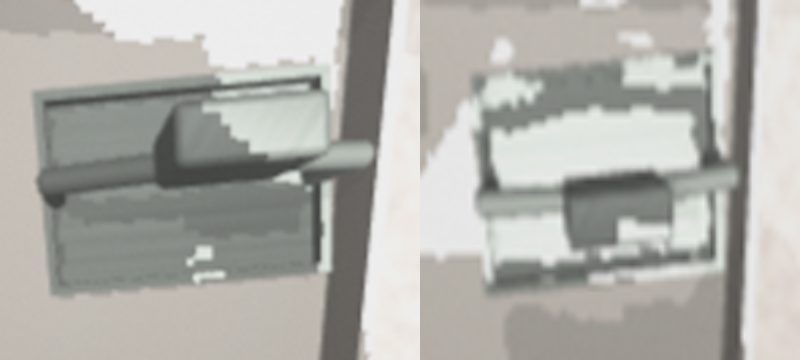

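The crop shows the tab as the dark upright block with its top face centred at w3 (487,103) and w4 (433,221). Both give about (568.5, -218, 134), matching the pan centre (568, -219); carrier yaw is about 0.15.

Call:
move_arm([
  [[2.4, -1, 0], [0, 0, 2], 0.65],
  [[2.3, -1, 0], [0, 0, 2], 0.65],
  [[0, 0, -4], [0, 0, 0], 0.65],
  [[0, 0, -4], [0, 0, 0], 0.65],
  [[0, 0, -3.4], [0, 0, 0], 0.65],
  [[0, 0, -2], [0, 0, 0], 0.65],
  [[0, 0, -2], [0, 0, 0], 0.65],
  [[0, 0, -1], [0, 0, 0], 0.65],
  [[0, 0, 0], [0, 0, 0], 0.65],
])

```text
t: 7.7
eef_pos: [567.8, -218.2, 96.0]
tcp_rot: [-3.14, 0.002, 0.149]
ft_force: [-0.0, 0.6, -0.3]
opening: 0.65
grip_force: 0.0
```

Call:
move_arm([
  [[0, 0, 0], [0, 0, 0], 0.1],
  [[0, 0, 0], [0, 0, 0], 0.1],
  [[0, 0, 0], [0, 0, 0], 0.1],
  [[0, 0, 0], [0, 0, 0], 0.1],
  [[0, 0, 0], [0, 0, 0], 0.1],
  [[0, 0, 0], [0, 0, 0], 0.1],
])

```text
t: 8.3
eef_pos: [568.9, -218.6, 97.5]
tcp_rot: [3.141, -0.0, 0.15]
ft_force: [-0.5, 0.5, 3.2]
opening: 0.312
grip_force: 30.0
```

Call:
move_arm([
  [[0, 0, 1], [0, 0, 0], 0.1],
  [[0, 0, 2], [0, 0, 0], 0.1],
  [[0, 0, 3], [0, 0, 0], 0.1],
  [[0, 0, 3], [0, 0, 0], 0.1],
  [[0, 0, 3], [0, 0, 0], 0.1],
  [[0, 0, 3], [0, 0, 0], 0.1],
  [[0, 0, 3], [0, 0, 0], 0.1],
  [[0, 0, 2], [0, 0, 0], 0.1],
  [[0, 0, 0], [0, 0, 0], 0.1],
])

```text
t: 9.2
eef_pos: [569.4, -218.7, 300.1]
tcp_rot: [3.139, -0.004, 0.15]
ft_force: [-0.5, -0.4, -2.6]
opening: 0.315
grip_force: 30.0
```

Call:
move_arm([
  [[-0.4, 2, 0], [0, 0, 1], 0.1],
  [[-0.9, 3.5, 0], [0, 0, 0], 0.1],
  [[-0.9, 4, 0], [0, 0, 0], 0.1],
  [[-1, 4.2, 0], [0, 0, 0], 0.1],
  [[-1, 4.2, 0], [0, 0, 0], 0.1],
  [[-1, 4.2, 0], [0, 0, 0], 0.1],
  [[-1, 4.2, 0], [0, 0, 0], 0.1],
  [[-1, 4, 0], [0, 0, 0], 0.1],
  [[-0.9, 3.5, 0], [0, 0, 0], 0.1],
  [[-0.7, 2, 0], [0, 0, 0], 0.1],
])

```text
t: 10.2
eef_pos: [478.7, 142.2, 295.7]
tcp_rot: [-3.141, 0.002, 0.17]
ft_force: [1.1, 0.3, -2.5]
opening: 0.312
grip_force: 30.0
```

```bash
python3 - <<'E'
from h import *
import pickle
c=camera_info("wrist");a=read_camera("wrist")
s=state();print(s["ft_force"],s["eef_pos"],s["tcp_rot"],s["opening"],s["grip_force"])
c=camera_info("wrist");a=read_camera("wrist");pickle.dump(c,open("w5.pkl","wb"));b=read_camera("side");e=read_camera("scene")
cv2.imwrite("pics/w5.png",cv2.resize(a,(800,600),interpolation=cv2.INTER_CUBIC))
cv2.imwrite("pics/side5.png",cv2.resize(b[140:270,140:310],None,fx=4,fy=4,interpolation=cv2.INTER_CUBIC))
np.save("scene5.npy",e)
E
```

```text
[-0.81389087  1.37442225 -1.69435965] [478.00685533 143.60518861 295.80006942] [-3.14031815e+00  2.64581486e-03  1.70108473e-01] 0.311578601394024 30.000004470348358
```

View pics/w5.png

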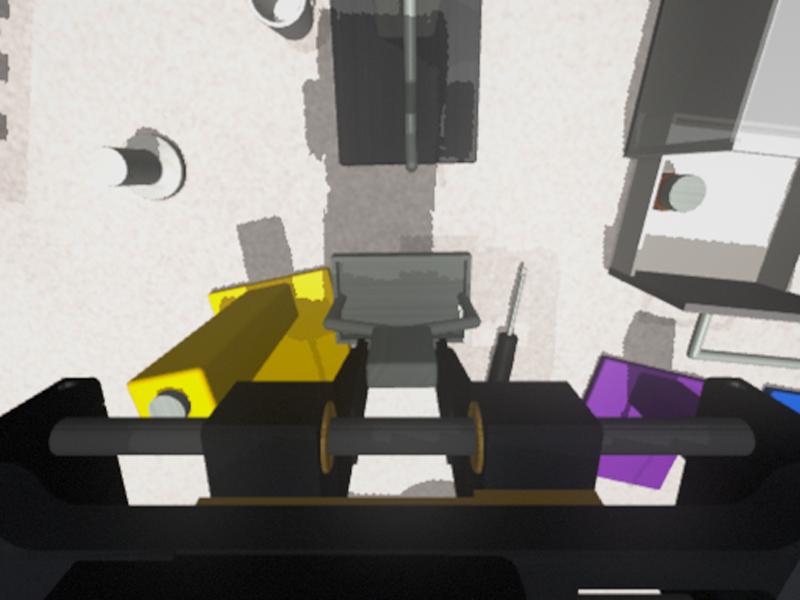

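View pics/side5.png

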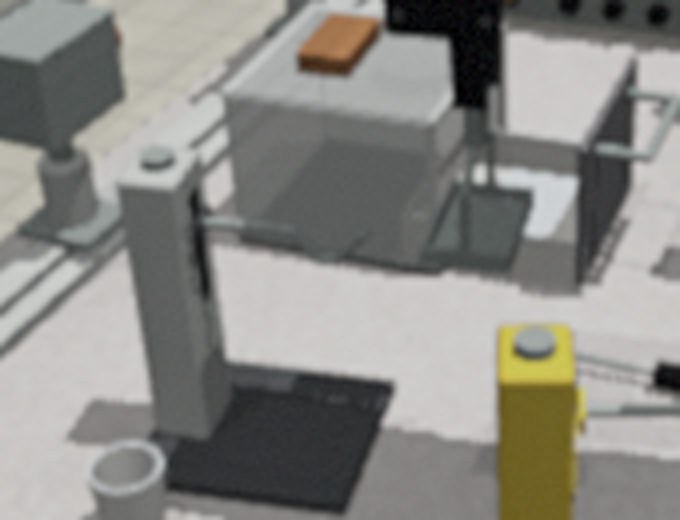

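Wrist: hook rod along column 410, tip at (412,166); carrier upright in the grip below, tab at (404,355), drawer still open with the jar standing in it. Side crop: hook tip (362,233), its lowest part (323,252).

```bash
python3 - <<'E'
from h import *
import pickle
s=camera_info("scene");d=camera_info("side");w=pickle.load(open("w5.pkl","rb"));f=.64
wt=(412*f,166*f)
print("tip all",tri([s,d,w],[(328*f,334*f),(230.5,198.2),wt]))
print("tip w+side",tri([d,w],[(230.5,198.2),wt]), "w@198",onz(w,wt,198))
for r in(60,120,166):print(onz(w,((412 if r>100 else 410.5)*f,r*f),195))
# base plate front corners & sides
for u in [(339,164),(476,162),(333,40),(479,20)]:print("base",onz(w,(u[0]*f,u[1]*f),14))
# stand model seat from candidates
for seat in [(588,156),(592,157),(584,155)]:
    c,sn=np.cos(.17),np.sin(.17)
    for dx,z in[(0,174),(-28,198),(24,195)]:
        P=(seat[0]+c*dx,seat[1]+sn*dx,z);q=proj(d,P);print(seat,dx,"side5px",(q-140)*4,"wrist",proj(w,P)/f)
E
```

```text
tip all (array([562.0795883 , 151.02356876, 195.98096896]), [np.float64(1.2692967178248453), np.float64(0.4894804407410575), np.float64(0.9097185370405259)])
tip w+side (array([562.71690089, 150.93574054, 196.26088962]), [np.float64(0.3039450471088489), np.float64(0.30394504710891435)]) w@198 [562.95998914 151.11787706 198.        ]
[625.24852633 163.14935451 195.        ]
[591.13682505 156.08901285 195.        ]
[563.00152346 151.05369899 195.        ]
base [554.16798504 225.68290861  14.        ]
base [581.28834381  79.52371937  14.        ]
base [670.78847327 246.51122471  14.        ]
base [712.46865461 106.07691847  14.        ]
(588, 156) 0 side5px [328.26898553 255.84378996] wrist [410.63462583 128.26816307]
(588, 156) -28 side5px [364.18194249 231.61514112] wrist [411.10983401 169.92615507]
(588, 156) 24 side5px [293.83320192 227.26406755] wrist [411.53708983  84.54324565]
(592, 157) 0 side5px [322.61604422 255.43699294] wrist [410.22892111 121.94701818]
(592, 157) -28 side5px [358.4134113  231.21467366] wrist [410.68437642 163.44596294]
(592, 157) 24 side5px [288.16754997 226.8704545 ] wrist [411.09375511  77.37323336]
(584, 155) 0 side5px [333.92800655 256.25102449] wrist [411.03701486 134.53764724]
(584, 155) -28 side5px [369.95678313 232.01604659] wrist [411.53162911 176.3505633 ]
(584, 155) 24 side5px [299.50498103 227.65810627] wrist [411.97643199  91.64868659]
```

Seat is at about (590.7, 156.7, 178), consistent with three cameras and the base plate. I lower to TCP z 227 (bail underside about 212, above the 202 tip; pan below the hook), in line with the hook.

Call:
move_arm([
  [[0, -0.3, -2], [0, 0, 0], 0.1],
  [[0, -0.3, -2], [0, 0, 0], 0.1],
  [[0, 0, -1.6], [0, 0, 0], 0.1],
  [[0, 0, -1.2], [0, 0, 0], 0.1],
  [[0, 0, 0], [0, 0, 0], 0.1],
  [[0, 0, 0], [0, 0, 0], 0.1],
  [[0, 0, 0], [0, 0, 0], 0.1],
])

```text
t: 11.1
eef_pos: [481.3, 133.4, 229.8]
tcp_rot: [3.141, -0.001, 0.167]
ft_force: [0.0, -0.2, -2.6]
opening: 0.31
grip_force: 30.0
```

Call:
move_arm([
  [[1, 0.5, -0.2], [0, 0, 0], 0.1],
  [[1.5, 0.27, 0], [0, 0, 0], 0.1],
  [[1.5, 0.27, 0], [0, 0, 0], 0.1],
  [[0.9, 0.16, 0], [0, 0, 0], 0.1],
  [[0, 0, 0], [0, 0, 0], 0.1],
  [[0, 0, 0], [0, 0, 0], 0.1],
  [[0, 0, 0], [0, 0, 0], 0.1],
])

```text
t: 11.8
eef_pos: [529.3, 145.5, 227.1]
tcp_rot: [3.142, 0.0, 0.167]
ft_force: [-0.2, -0.4, -2.0]
opening: 0.312
grip_force: 30.0
```

Call:
move_arm([
  [[1, 0.18, 0], [0, 0, 0], 0.1],
  [[1.3, 0.24, 0], [0, 0, 0], 0.1],
  [[1.3, 0.24, 0], [0, 0, 0], 0.1],
  [[1.3, 0.24, 0], [0, 0, 0], 0.1],
  [[0.9, 0.16, 0], [0, 0, 0], 0.1],
  [[0.34, 0.06, 0], [0, 0, 0], 0.1],
  [[0, 0, 0], [0, 0, 0], 0.1],
  [[0, 0, 0], [0, 0, 0], 0.1],
])

```text
t: 12.6
eef_pos: [590.9, 156.7, 227.0]
tcp_rot: [3.142, 0.0, 0.167]
ft_force: [0.0, -0.2, -2.3]
opening: 0.313
grip_force: 30.0
```

```bash
python3 - <<'E'
from h import *
s=state();print(s["ft_force"],s["eef_pos"])
e=read_camera("side");c=read_camera("wrist")
A=cv2.resize(e[150:250,165:265],(400,400),interpolation=cv2.INTER_CUBIC);B=cv2.resize(c[80:280,150:350],(400,400),interpolation=cv2.INTER_CUBIC)
cv2.imwrite("pics/chk.png",np.hstack([A,B]))
E
```

```text
[ 1.64718061e-03 -2.46624318e-01 -2.30115844e+00] [590.85958951 156.71310435 227.02791589]
```

View pics/chk.png

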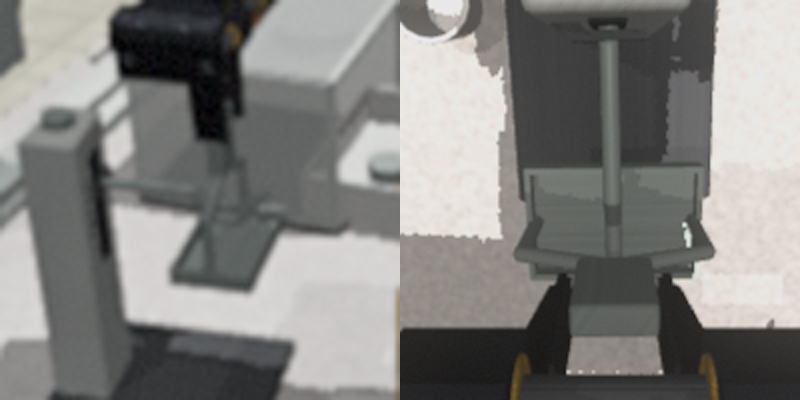

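The hook passes through the bail window (wrist crop: rod along column 610, centred between the bail rods; side crop: tip emerging in front). Lowering.

Call:
move_arm([
  [[0, 0, -0.7], [0, 0, 0], 0.1],
  [[0, 0, -0.8], [0, 0, 0], 0.1],
  [[0, 0, -0.8], [0, 0, 0], 0.1],
  [[0, 0, -0.6], [0, 0, 0], 0.1],
  [[0, 0, 0], [0, 0, 0], 0.1],
  [[0, 0, 0], [0, 0, 0], 0.1],
])

```text
t: 13.3
eef_pos: [591.3, 156.8, 197.9]
tcp_rot: [3.142, 0.0, 0.167]
ft_force: [-0.5, -0.3, -2.4]
opening: 0.311
grip_force: 30.0
```

Call:
move_arm([
  [[0, 0, -0.2], [0, 0, 0], 0.1],
  [[0, 0, -0.2], [0, 0, 0], 0.1],
  [[0, 0, 0], [0, 0, 0], 0.1],
])

```text
t: 13.6
eef_pos: [591.1, 156.7, 193.9]
tcp_rot: [3.141, 0.0, 0.167]
ft_force: [-0.3, 0.4, -1.4]
opening: 0.315
grip_force: 30.0
```

Call:
move_arm([
  [[0, 0, -0.2], [0, 0, 0], 0.1],
  [[0, 0, -0.1], [0, 0, 0], 0.1],
  [[0, 0, 0], [0, 0, 0], 0.1],
])

```text
t: 13.9
eef_pos: [591.2, 156.7, 191.0]
tcp_rot: [3.141, -0.0, 0.167]
ft_force: [-0.7, 0.5, 0.2]
opening: 0.312
grip_force: 30.0
```

Call:
move_arm([
  [[0, 0, -0.2], [0, 0, 0], 0.1],
  [[0, 0, -0.1], [0, 0, 0], 0.1],
  [[0, 0, 0], [0, 0, 0], 0.1],
  [[0, 0, 0], [0, 0, 0], 0.1],
])

```text
t: 14.3
eef_pos: [591.3, 156.7, 188.1]
tcp_rot: [3.141, -0.0, 0.167]
ft_force: [0.3, -0.1, 0.2]
opening: 0.313
grip_force: 30.0
```

Call:
move_arm([
  [[0, 0, -0.3], [0, 0, 0], 0.1],
  [[0, 0, -0.3], [0, 0, 0], 0.1],
  [[0, 0, -0.3], [0, 0, 0], 0.1],
  [[0, 0, -0.2], [0, 0, 0], 0.1],
  [[0, 0, 0], [0, 0, 0], 0.1],
  [[0, 0, 0], [0, 0, 0], 0.1],
])

```text
t: 14.9
eef_pos: [591.3, 156.7, 177.2]
tcp_rot: [3.141, -0.0, 0.167]
ft_force: [0.3, -0.1, 3.5]
opening: 0.308
grip_force: 30.0
```

Call:
move_arm([
  [[0, 0, -0.2], [0, 0, 0], 0.1],
  [[0, 0, -0.2], [0, 0, 0], 0.1],
  [[0, 0, 0], [0, 0, 0], 0.1],
  [[0, 0, 0], [0, 0, 0], 0.1],
  [[0, 0, 0], [0, 0, 0], 0.1],
  [[0, 0, 0], [0, 0, 0], 0.1],
  [[0, 0, 0], [0, 0, 0], 0.1],
  [[0, 0, 0], [0, 0, 0], 0.1],
  [[0, 0, 0], [0, 0, 0], 0.1],
  [[0, 0, 0], [0, 0, 0], 0.1],
])

```text
t: 15.9
eef_pos: [591.2, 156.7, 173.1]
tcp_rot: [3.142, -0.0, 0.167]
ft_force: [-0.2, 0.3, 4.8]
opening: 0.312
grip_force: 30.0
```

```bash
python3 - <<'E'
from h import *
e=read_camera("side")
np.save("side_tug.npy",e);s=state();print(s["ft_force"],s["eef_pos"])
E
```

```text
[-0.37325078 -0.73900645  3.93695937] [591.25459346 156.73210209 173.08629081]
```

Call:
move_arm([
  [[0, 0, 0.2], [0, 0, 0], 0.1],
  [[0, 0, 0.3], [0, 0, 0], 0.1],
  [[0, 0, 0.3], [0, 0, 0], 0.1],
  [[0, 0, 0.3], [0, 0, 0], 0.1],
  [[0, 0, 0.3], [0, 0, 0], 0.1],
  [[0, 0, 0.1], [0, 0, 0], 0.1],
  [[0, 0, 0], [0, 0, 0], 0.1],
  [[0, 0, 0], [0, 0, 0], 0.1],
])

```text
t: 16.75
eef_pos: [591.1, 156.7, 187.9]
tcp_rot: [3.142, 0.0, 0.167]
ft_force: [0.4, 0.6, 0.7]
opening: 0.316
grip_force: 30.0
```

Call:
move_arm([
  [[0, 0, 0.1], [0, 0, 0], 0.1],
  [[0, 0, 0.1], [0, 0, 0], 0.1],
  [[0, 0, 0], [0, 0, 0], 0.1],
  [[0, 0, 0], [0, 0, 0], 0.1],
  [[0, 0, 0], [0, 0, 0], 0.1],
])

```text
t: 17.25
eef_pos: [591.2, 156.7, 190.0]
tcp_rot: [3.142, 0.0, 0.167]
ft_force: [0.8, 0.1, -0.3]
opening: 0.31
grip_force: 30.0
```

Call:
move_arm([
  [[0, 0, 0], [0, 0, 0], 0.36],
  [[0, 0, 0], [0, 0, 0], 0.42],
  [[0, 0, 0], [0, 0, 0], 0.5],
  [[0, 0, 0], [0, 0, 0], 0.6],
  [[0, 0, 0], [0, 0, 0], 0.6],
  [[0, 0, 0], [0, 0, 0], 0.6],
  [[0, 0, 0], [0, 0, 0], 0.6],
])

```text
t: 17.95
eef_pos: [591.2, 156.8, 190.1]
tcp_rot: [3.141, -0.0, 0.167]
ft_force: [-0.2, 0.4, -0.4]
opening: 0.594
grip_force: 0.0
```

Call:
move_arm([
  [[0, 0, 0.7], [0, 0, 0], 0.6],
  [[0, 0, 1], [0, 0, 0], 0.6],
  [[0, 0, 1.5], [0, 0, 0], 0.6],
  [[0, 0, 2], [0, 0, 0], 0.6],
  [[0, 0, 3], [0, 0, 0], 0.6],
  [[0, 0, 3], [0, 0, 0], 0.6],
  [[0, 0, 3], [0, 0, 0], 0.6],
  [[-3, 0, 2], [0, 0, 0], 0.6],
  [[-3, 0, 0], [0, 0, 0], 0.6],
  [[-3, 0, 0], [0, 0, 0], 0.6],
])

```text
t: 18.95
eef_pos: [500.1, 156.7, 353.4]
tcp_rot: [3.142, -0.002, 0.167]
ft_force: [0.3, 0.7, 0.1]
opening: 0.599
grip_force: 0.0
```

Call:
move_arm([
  [[-2, 0, 0], [0, 0, 0], 0.6],
  [[0, 0, 0], [0, 0, 0], 0.6],
  [[0, 0, 0], [0, 0, 0], 0.6],
  [[0, 0, 0], [0, 0, 0], 0.6],
  [[0, 0, 0], [0, 0, 0], 0.6],
  [[0, 0, 0], [0, 0, 0], 0.6],
  [[0, 0, 0], [0, 0, 0], 0.6],
  [[0, 0, 0], [0, 0, 0], 0.6],
  [[0, 0, 0], [0, 0, 0], 0.6],
  [[0, 0, 0], [0, 0, 0], 0.6],
])

```text
t: 19.95
eef_pos: [481.3, 156.7, 352.1]
tcp_rot: [3.141, -0.0, 0.167]
ft_force: [-0.2, -0.1, 0.0]
opening: 0.6
grip_force: 0.0
```

```bash
python3 - <<'E'
from h import *
d=camera_info("side");t=np.load("side_tug.npy");n=read_camera("side");n2=read_camera("side")
u,v=proj(d,(591,157,178-20-68)).astype(int);q=proj(d,(591,157,178-3-68))
T=t[v-14:v+14,u-24:u+24];r=cv2.matchTemplate(n,T,cv2.TM_CCOEFF_NORMED)[v-60:v+30,u-60:u+20]
_,m,_,l=cv2.minMaxLoc(r);print("tug pan",u,v,"expected now",q,"found",l[0]+u-60+24,l[1]+v-60+14,m)
print("motion",cv2.absdiff(n,n2)[140:270,140:310].max())
s5=np.load("scene5.npy");s=read_camera("scene");sc=camera_info("scene")
for nm,P in[("handle",(450,-194,130)),("jar",(600,-120,64)),("crucible",(691,292,30))]:
    a,b=proj(sc,P).astype(int);print(nm,cv2.absdiff(s5,s)[b-8:b+8,a-8:a+8].mean())
print(state()["eef_pos"])
E
```

```text
tug pan 222 227 expected now [222.55297456 222.99707468] found 220 226 0.9091997146606445
motion 15
handle 3.9518229166666665
jar 7.868489583333333
crucible 10.5859375
[481.2058813  156.73598978 352.09963397]
```

```bash
python3 - <<'E'
from h import *
d=camera_info("side");t=np.load("side_tug.npy");n=read_camera("side")
b=cv2.resize(cv2.imread("pics/side0.png"),(512,384),interpolation=cv2.INTER_AREA)
for k,i in(("tug",t),("now",n)):
    m=(cv2.GaussianBlur(cv2.absdiff(i,b),(3,3),0).max(2)>30)[175:250,195:262]
    print(k);print("\n".join("".join("#" if x else "." for x in r) for r in m[::2]))
f=lambda z,dx=0,dy=0:np.round(proj(d,(591+dx,157+dy,z))-[195,175])
print("pan now",f(107),"tab top now",f(226))
E
```

```text
tug
##################################....................#############
##################################....................#############
#################################......................############
################################........................###########
################################........................###########
.###############################.......................############
.###############################.......................############
.............###################......................#############
..................##############......................#############
...................#############......................#############
.........##.......##############.......................##########..
................#############............................########..
...................##########............................######....
######..............#########............................#####....#
.........###...........######............................###....###
...................############...........................#..######
........
[... 3415 characters left out ...]
################................................
......................############.................................
...................................................................
...........#############...........................................
...........#######################.................................
..##############################...................................
..##############################...................................
...........##...######################.............................
.....................#################.............................
##############.......######################........................
pan now [28. 48.] tab top now [25. 13.]
```

```bash
python3 -c "
from cell import env
print(env.job_done())"
```

```text
the job is handed in; nothing more can be done
None
```

The job is handed in at about 20 s of the 72 s allowed, with no verdict returned: the drawer is out at its stop, and the carrier was hung on the aluminium stand's hook, tugged down about 20 mm (by wrist force and arm height), held about 1 s, then eased up and released; the last side-camera check showed it hanging upright.

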